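Bolt the cold chest shut

ROBOT

A 6-joint arm with a two-finger parallel gripper is mounted at the origin on the work surface. World frame = base frame: x ahead of the robot, y to its left, z up, the work surface at z = 0. Lengths are in mm, angles in rad, forces in N, time in s.
With the tool pointing down it reaches from about 325 to 875 mm from the base axis. Payload 4.4 kg.
Tool frame: the origin (TCP) lies on the centre line of the jaws, within the pads' length; the fingertips stand ahead of it and the grasp point (between the pads) lies 6 mm ahead of it (ctrl.tcp_to_tips is the z of the fingertips in the tool frame, in mm); z points along the fingers, y is the direction in which the jaws open and shut (so a half turn about z gives the same grasp; the last joint's range is limited). The gripper opens to 85 mm and grips with 20 to 120 N. Pads are 22 mm wide; open, the fingers measure 114 mm over their backs; the gripper's body (76 mm by 85 mm) begins 54 mm behind the grasp point. The pads swing forward as they close: fully open they stand 13 mm farther back than shut.
Start: joints at [-1.403, 0.207, 1.542, -0, 1.393, -0.15], TCP at [179.662, -546.213, 256.282] pointing down, gripper open.
Joint ranges: [-2.73, 2.73], [-0.86, 2.22], [0.23, 2.46], [-1.11, 4.25], [0.08, 2.63], [-2.82, 2.82]. Speed limits (rad/s): [2.79, 2.79, 3.14, 3.14, 3.14, 3.14].

INTERFACE

Orientations are given as a 3x3 rotation matrix whose columns are the frame's x, y, z axes.
In Python, from plant import ctrl, sensors, optics gives the robot as it stands. Calls block until the motion is done:
- ctrl.move_ptp(position, orientation): joint-space move of the TCP to a pose.
- ctrl.move_l(position, rot=None, vel=150, threshold=None): straight line of the TCP; rot=None keeps the orientation; vel is the mean speed in mm/s. With threshold (N) it stops when the force on the tool has changed by that much, and returns True; else False.
- ctrl.set_joints(angles): joint-space move.
- ctrl.gripper_to(opening, force=None): finger opening in mm; force is the grip in N (None keeps the last); returns when the fingers have stopped.
- ctrl.hold(seconds).
- ctrl.solve_ik(position, orientation): joint angles nearest the present ones, or None.
- sensors.read_state(): the state.
- optics.grab_frame(name): name is "scene" or "top" or "wrist"; returns (picture, depth): 400x640x3 uint8, red, green, blue; 400x640 float32, mm along the optical axis (not along the pixel's ray), 0 where there is no reading.
- optics.camera_params(name): a dict with "mtx" (3x3 intrinsics, pixels), "R" (3x3) and "t" (3): a world point X has camera coordinates R X + t; the wrist camera has in their place "T_tool_cam" (4x4, takes a point from camera to tool coordinates, whose origin is the TCP and whose axes are the flange's). Camera axes: x right, y down, z forward; pixel columns grow to the right and rows downward; lengths in mm; the calibration is good to about 2 mm. The wrist camera is an equidistant fisheye: a pixel r from the principal point sees the ray r / f radians off the axis. A picture is of the moment at which its call begins: read the wrist's pose just before it. camera_params takes no time and is no camera call.
A pose or a line that the arm cannot do raises ctrl.MotionError and nothing moves.
- ctrl.finish_job(): hands the job in, once; it reports no verdict.
The state is a dict: "t": time; "q": joint angles; "qvel": joint speeds; "tau": joint torques, N m; "eef_pos": TCP position; "eef_rot": TCP orientation; "force": force on the tool from outside, world axes, zero at the start; "wrist_torque": the same for the moment, N m; "grip_width": finger opening in mm.
Only numpy, scipy, OpenCV 4.12 (cv2) and the standard library are available. Lean on these libraries where they do the work, as an engineer would, in place of code of your own. Each camera call takes 0.05 s, during which the arm holds its last target. There are 200 camera calls.

TASK

The lid of the steel cold-ingredient chest rides up on its springs. Shut and lock it: bear down on the slide bolt so that the lid goes down, find by feel the height at which the bolt's tip enters the hole of the height-adjustable keeper, and push the bolt across until its tip is fully home against the bottom of the hole; then let go, so that the bolt holds the lid down. Be gentle: never press on the keeper or on the seal under the lid with more than about 25 N, and leave the other kitchen things where they are.

Things in the scene. Friction and masses are not known exactly. Their poses are not given: they have to be found in the camera images.
- chest: Low fixed steel chest, 270 (x) x 400 (y) x 100 mm high, yaw up to 0.3 rad; origin under the centre of its base on the table, x away from its front, y along its front edge towards the keeper. The lid covers all but the last 95 mm at the +y end, a flat deck 100 mm above the table. The bolt runs parallel to the chest's y axis on a line 85 mm to the front (-x) of its centre.
- lid (a joint): Lid angle (rad) about a hinge along the chest's far (+x) edge, 106 mm above the table. 0 = right down on the firm seal, + = open. Left alone, springs hold it 0.105 to 0.15 open: the bolt, 215 mm in front of the hinge, then stands 23 to 32 mm higher than at 0. Straight down on the bolt it gives about 3 mm per N, 8 to 11 N in all; any more bears on the seal. Let go unbolted, it springs up.
- lid_front (a point): Middle of the lid's front edge, on its top face (112 mm above the table when shut). The lid is a steel plate 12 mm thick, 262 x 298 mm. Two guide staples on it hold the bolt rod, 90 mm to the keeper side and 42 mm to the rear of the drawn-back knob; they stand 25 mm above the lid's top (11 mm below the knob's mid-height).
- bolt (a joint): Travel of the slide bolt (m) along the chest's +y axis: 0 = fully drawn back, grows towards the keeper. It stays where it is left and rubs with about 3 N (up to 6 N in the keeper). Its tip meets the keeper's face at 0.013 to 0.021 and is fully home 0.025 later, according to where the keeper is mounted; a clear stop is felt there.
- bolt_knob (a point): Centre of the bolt's upright round steel knob, 14 mm diameter, 28 mm high, 148 mm above the table with the lid at 0. It stands on a square 44 x 44 mm thumb plate, top face 14 mm below this point; bolt axis 23 mm below. One piece with the bolt, riding on the lid: bearing down on plate or knob presses the lid. Axes as the lid (y along the bolt to the keeper).
- bolt_tip (a point): Outermost end of the bolt's tip, on its axis: a 10 mm round rod with a flat end, 95 mm from the knob's axis along +y; 125 mm above the table with the lid at 0.
- keeper: Keeper's fixed bracket: origin on the deck (100 mm above the table) under the mouth face; axes as the chest's. A dark steel block, 30 x 33 x 53 mm, is clamped on it: its blind hole, 20 mm wide x 13 mm high, runs 25 mm along +y. The block's height is set anew each time, 3 to 17 mm above its lowest setting, and is not measured; its flat face reaches 32 mm above and 21 mm below the hole's axis.
- keeper_mouth (a point): Where the centre of the hole's mouth would be with the block at its LOWEST setting (125 mm above the table; fixed to the bracket). True along x and y; the real hole is 3 to 17 mm higher, so it must be felt for. The bolt has 1.5 mm clearance above and below in it, and enters with the lid at some angle between 0.01 and 0.085.
- keeper_end (a point): Bottom of the keeper's hole, 25 mm beyond the mouth along +y, where the tip stops when fully home; like the mouth it is given for the lowest setting, the real one being 3 to 17 mm higher.
- seal: Black rubber sealing frame round the chest's rim, under the lid, top face 100 mm above the table; origin at the chest's origin.
- ramekin: White ramekin, 64 mm across, 42 mm high, standing on the chest's deck behind the keeper: a bystander; origin under its base.
- spice: Small glass spice jar with a black cap, 42 mm across, 85 mm high, at the back of the deck: a bystander; origin under its base.
- measure: Clear measuring beaker, 72 mm across, 115 mm high, a bystander left of the chest; origin under its base.
- clear_pan: Clear open food pan, 170 x 150 x 100 mm, a bystander on the left; origin under its base.
- spoon: Steel spoon lying on the table to the right, a bystander; origin under it.
- oil: Amber glass bottle, 64 mm across, 200 mm high, a bystander on the right; origin under its base.
- prep_bowl: Steel prep bowl, 130 mm across, 55 mm high, a bystander on the right; origin under its base.

How it is judged (in metres and radians):
On the way, in this order (a step that is already met when the one before it is completed fails the run):
1. the lid is pressed down (0.095 rad or less) (value of joint lid below 0.095 rad), for 0.1 s.
2. the bolt's tip is fully in the keeper, within 3 mm (along the bolt) of the bottom of its hole (y of bolt_tip in the frame of keeper_end above -0.003 m), for 0.2 s.
At the end, for the whole second after the job is handed in: The bolt's tip is within 3 mm (along the bolt) of the bottom of the keeper's hole, the bolt is at rest, and it alone holds the lid down at 0.095 rad or less; the robot has let go (y of bolt_tip in the frame of keeper_end above -0.003 m and value of joint lid between -0.01 and 0.095 rad and velocity of joint bolt below 0.01 m/s and velocity of joint lid below 0.05 rad/s); the robot touches nothing.
It fails at once if the keeper is pressed or rammed (by the bolt or anything else) with more than 30 N (contact force between keeper and anything else above 30 N).
It fails at once if the seal is pressed with more than 30 N (contact force between seal and anything else above 30 N).
It fails at once if a bystander is moved more than 30 mm (distance of any of ramekin, spice, measure, clear_pan, spoon, oil, prep_bowl from where it was at the start of the episode above 0.03 m).
It also fails if it takes over 64 s, if anything falls off the work surface, if the arm or the gripper's body presses on something with over 40 N, if the wrist force passes 120 N, or if a joint passes its speed limit or range.

## Working session

There is one attempt and no reset: what is moved stays moved. The work goes in short steps, each a Python script; the robot and the scene stay as the last script left them, time stands still between calls to the robot, and variables do not carry over. Pictures are saved under pics/ and viewed, about 8 in all and at most 12, crops included, and the job is handed in when it is done.

```bash
mkdir -p pics; ls; python3 - <<'E'
from plant import ctrl,sensors,optics
import cv2,numpy as np
s=sensors.read_state();print(s['t'],s['force'],s['grip_width'],ctrl.tcp_to_tips)
for n in("scene","top"):
    p,d=optics.grab_frame(n);cv2.imwrite(f'pics/{n}0.png',p[:,:,::-1]);np.save(f'pics/{n}0.npy',d)
    c=optics.camera_params(n);print(n,c['mtx'].round(1).tolist(),(-c['R'].T@c['t']).round(),c['R'].round(3).tolist(),(d==0).mean())
E
```

```text
pics
0.0 [0.37695845 0.03434837 0.6942889 ] 85.47716584942272 25.0
scene [[440.3, 0.0, 317.9], [0.0, 440.3, 203.7], [0.0, 0.0, 1.0]] [1330.  453. 1191.] [[-0.518, 0.855, 0.006], [0.642, 0.393, -0.658], [-0.565, -0.337, -0.753]] 0.00599609375
top [[394.0, 0.0, 322.9], [0.0, 394.0, 195.8], [0.0, 0.0, 1.0]] [ 388.  -16. 1243.] [[0.03, -1.0, -0.005], [-0.992, -0.029, -0.124], [0.123, 0.009, -0.992]] 0.0039140625
```

View pics/top0.png

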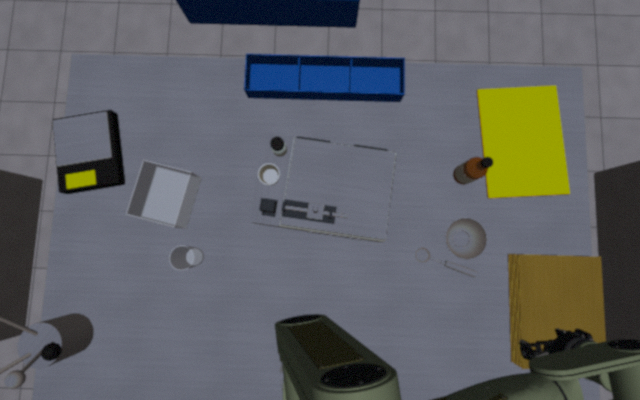

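View pics/scene0.png

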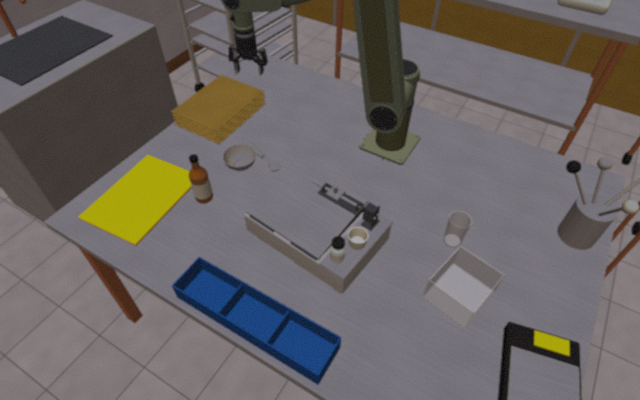

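The top view shows the keeper block at about (268,207), the bolt assembly at 283–340 × 212 and the lid at 285–395 × 135–240. I'll zoom in on both views.

```bash
python3 - <<'E'
import cv2,numpy as np
t=cv2.imread('pics/top0.png')[125:250,245:405];s=cv2.imread('pics/scene0.png')[170:290,240:400]
f=lambda a:cv2.convertScaleAbs(cv2.resize(a,(800,600),interpolation=cv2.INTER_CUBIC),alpha=1.6)
cv2.imwrite('pics/topc.png',f(t))   # x=245+u/5, y=125+v/4.8
cv2.imwrite('pics/scenec.png',f(s)) # x=240+u/5, y=170+v/5
E
```

```text
(no output)
```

View pics/topc.png

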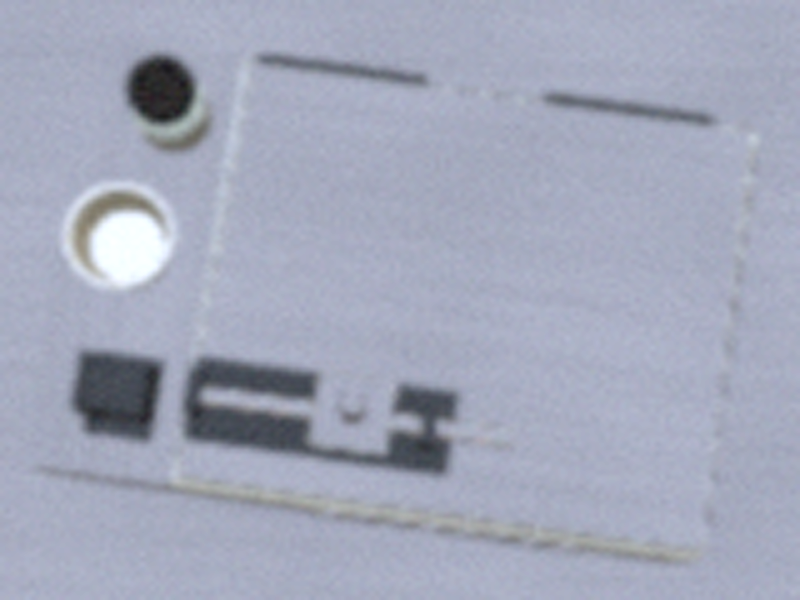

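Crop: knob at about (350,403), thumb plate at 315–393 × 370–455, staples at (430,425) and (195,385). The keeper block's top is about 80–158 × 352–420 and the lid corners are (247,57), (757,133), (700,560) and (172,482). Next I'll turn these into positions.

```bash
cat > h.py <<'E'
import numpy as np,cv2
from plant import ctrl,sensors,optics
def cast(cam,u,v,z):
    c=optics.camera_params(cam);C=-c['R'].T@c['t']
    r=c['R'].T@np.linalg.solve(c['mtx'],[u,v,1.]);return C+r*(z-C[2])/r[2]
def dep(cam,D,u,v,k=1):
    c=optics.camera_params(cam);u0,v0=int(round(u)),int(round(v))
    d=np.median(D[v0-k:v0+k+1,u0-k:u0+k+1]);return c['R'].T@(np.linalg.solve(c['mtx'],[u,v,1.])*d-c['t'])
E
python3 - <<'E'
from h import *
D=np.load('pics/top0.npy')
P=lambda a,b:(245+a/5,125+b/4.8)
for n,a,b,k in [('keeptop',115,380,3),('deck',60,310,2),('deck2',130,320,1),('platecorner',335,435,1),('plate2',375,380,1),('knob',350,400,1),('frontlid',400,500,1),('frontlid R',650,520,2),('lidback',480,130,3),('table',400,595,1)]:
    print(n,dep('top',D,*P(a,b),k).round(1))
for n,a,b,z in [('lid+y front',172,482,140),('lid-y front',700,560,140),('lid+y back',247,57,112),('lid-y back',757,133,112),('knob top',350,398,189),('plate c',354,412,161),('stapl',430,425,150),('chest +y front',40,470,100)]:
    print(n,cast('top',*P(a,b),z).round(1))
E
```

```text
keeptop [494.2 143.2 173.8]
deck [543.4 188.3 100.9]
deck2 [538.5 147.  101. ]
platecorner [467.3  22.5 161.7]
plate2 [500.1   1.6 157.4]
knob [485.2  14.2 188.2]
frontlid [432.  -14.3 143.8]
frontlid R [ 424.6 -153.6  142.5]
lidback [658.8 -54.4 116.9]
table [376.  -15.9  -0.6]
lid+y front [438.8 113.6 140. ]
lid-y front [ 402.4 -181.9  140. ]
lid+y back [701.9  83.9 112. ]
lid-y back [ 662.8 -216.9  112. ]
knob top [486.3  14.2 189. ]
plate c [480.9  12.5 161. ]
stapl [475.5 -29.7 150. ]
chest +y front [445.6 195.2 100. ]
```

View pics/scenec.png

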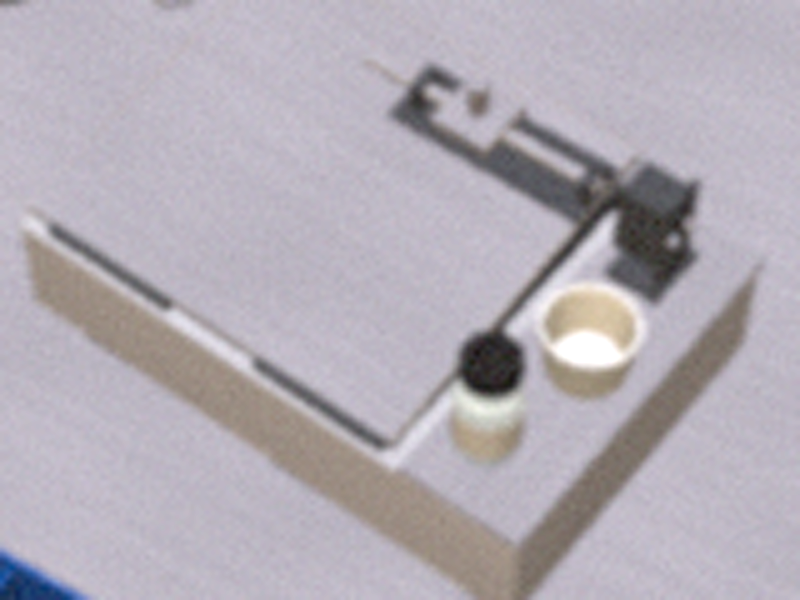

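The measured points agree with each other. The y-axis tilt is 0.126 rad (yaw -0.126), the lid length comes out at 298–303 mm, and the plate top is at about 160, so the lid is at about 0.12. The keeper's top at about 173 suggests the hole axis is near 141. I'll approach the knob with the jaws opening along the bolt.

```bash
cat >> h.py <<'E'
yd=np.array([np.sin(.126),np.cos(.126),0]);xd=np.array([yd[1],-yd[0],0])
RA=np.column_stack([np.cross(yd,[0,0,-1]),yd,[0,0,-1]]);RB=np.column_stack([np.cross(-yd,[0,0,-1]),-yd,[0,0,-1]])
knob=np.array([484.5,14.,0])
def st(m=''):
    s=sensors.read_state();f=s['force'];p=s['eef_pos']-knob
    print(m,'t%.2f'%s['t'],'x%.2f y%.2f z%.2f'%(p@xd,p@yd,p[2]),'F x%.1f y%.1f z%.1f'%(f@xd,f@yd,f[2]),'w%.1f'%s['grip_width']);return s
E
python3 - <<'E'
from h import *
p=knob+1.5*yd+[0,0,260]
c=[(max(abs(np.array(q))[[5]]),R) for R in(RA,RB) if (q:=ctrl.solve_ik(p,R)) is not None]
print([a for a,_ in c]);R=min(c,key=lambda a:a[0])[1]
ctrl.move_ptp(p,R);ctrl.gripper_to(44);st('above')
pic,_=optics.grab_frame('wrist');cv2.imwrite('pics/w1.png',cv2.convertScaleAbs(pic[:,:,::-1],alpha=1.5))
E
```

```text
[np.float64(1.5915575368989643), np.float64(1.5500351166908288)]
above t2.87 x0.03 y1.38 z260.00 F x-0.5 y-0.2 z-0.7 w44.1
```

View pics/w1.png

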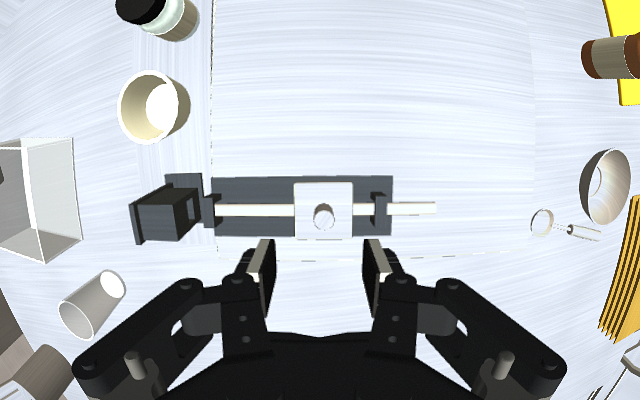

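The wrist view shows the knob's top at (323,213), midway between the fingers, with the bolt image-horizontal. I'll cast that pixel to check the knob position, then go down and grip.

```bash
python3 - <<'E'
from h import *
s=sensors.read_state();c=optics.camera_params('wrist');T=c['T_tool_cam']
def wc(u,v,z):
    M=c['mtx'];a=np.array([(u-M[0,2])/M[0,0],(v-M[1,2])/M[1,1]]);r=np.linalg.norm(a)
    ray=np.r_[a/r*np.sin(r),np.cos(r)];R=s['eef_rot'];C=R@T[:3,3]+s['eef_pos'];w=R@T[:3,:3]@ray
    return C+w*(z-C[2])/w[2]
k=wc(323,211,188)-knob;print('knob off x,y',k@xd,k@yd)
for u,v in((295,183),(351,183),(353,239),(295,240)):
    q=wc(u,v,160)-knob;print('plate',(q@xd).round(1),(q@yd).round(1))
b1=wc(216,210,149);b2=wc(436,209,149);d=b1-b2;print('bolt yaw',np.arctan2(d[0],d[1]))
q=wc(201,210,141)-knob;print('keeper face',q@xd,q@yd)
if abs(k@yd)<8 and abs(k@xd)<8:
    p=knob+xd*(k@xd)+yd*(k@yd+1)
    ctrl.move_l(p+[0,0,205],vel=120)
    print('touch',ctrl.move_l(p+[0,0,188],vel=40,threshold=4));st('down')
    ctrl.gripper_to(8,40);st('grip')
E
```

```text
knob off x,y 7.076131824055397 -1.5993308346690371
plate 19.1 18.3
plate 19.0 -22.2
plate -24.9 -25.1
plate -25.7 19.4
bolt yaw 0.12323531623640564
keeper face -8.02411048554256 100.65549267172764
touch False
down t4.10 x6.96 y-0.61 z187.79 F x-0.2 y0.3 z-0.3 w43.9
grip t4.47 x7.21 y-0.78 z188.20 F x0.4 y-1.7 z-0.1 w12.1
```

```bash
python3 - <<'E'
from h import *
pic,_=optics.grab_frame('wrist');cv2.imwrite('pics/w2.png',cv2.convertScaleAbs(cv2.resize(pic[120:320,180:460,::-1],None,fx=2.8,fy=2.8,interpolation=cv2.INTER_CUBIC),alpha=1.5))
E
```

```text
(no output)
```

View pics/w2.png

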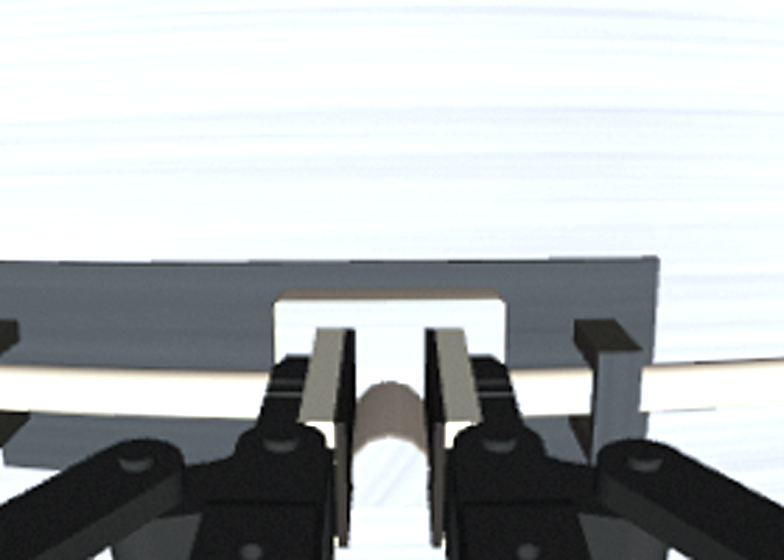

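The knob is held between the pads but about 5 mm towards the front of them, which is where the plate estimate put it (x≈1). I'll regrip centred, then press down along the arc.

The lid's arc is about the hinge at height 106, 215 mm behind the bolt. The knob centre is 42 above the hinge at zero.

```bash
cat >> h.py <<'E'
# arc: knob centre rel. hinge at angle th (x along xd, hinge at 0)
def arc(th): return np.array([-215*np.cos(th)+42*np.sin(th), 106+215*np.sin(th)+42*np.cos(th)])
E
python3 - <<'E'
from h import *
ctrl.gripper_to(30)
s=st();p=s['eef_pos'];ctrl.move_l(p-xd*6,vel=60);ctrl.gripper_to(8,50);s=st('regrip')
p=s['eef_pos'];th0=.119;a0=arc(th0)
for th in(.10,.085,.077):
    a=arc(th)-a0;ctrl.move_l(p+xd*a[0]+np.array([0,0,a[1]]),vel=40);ctrl.hold(.15);st('th%.3f'%th)
print(p.tolist())
E
```

```text
t4.84 x7.04 y-0.50 z187.98 F x0.5 y0.3 z0.9 w30.0
regrip t5.38 x0.93 y-0.56 z187.98 F x-0.1 y-0.5 z0.5 w12.0
th0.100 t5.79 x-0.22 y-0.56 z184.21 F x-2.8 y-0.2 z3.4 w12.2
th0.085 t6.19 x-1.09 y-0.57 z181.17 F x-3.6 y-0.3 z5.1 w12.6
th0.077 t6.59 x-1.53 y-0.56 z179.57 F x-3.7 y-0.8 z5.4 w12.6
[485.35513149481466, 13.326517417215577, 187.97776577140277]
```

Fz 5 N, lid following. Next is the first probe along +y.

```bash
python3 - <<'E'
from h import *
p=sensors.read_state()['eef_pos']
print(ctrl.move_l(p+yd*9,vel=25,threshold=8));st('approach')
print(ctrl.move_l(p+yd*26,vel=15,threshold=8));st('probe')
E
```

```text
False
approach t7.10 x-1.53 y8.05 z179.85 F x-3.5 y-1.8 z5.4 w12.4
False
probe t8.38 x-1.66 y24.77 z179.81 F x-4.0 y-2.5 z6.2 w12.3
```

No contact up to 25 mm of travel, which is past the furthest possible face (21 mm), so the tip should be in the hole on the first try. I'll push on to the stop.

```bash
python3 - <<'E'
from h import *
p=sensors.read_state()['eef_pos']
print(ctrl.move_l(p+yd*24,vel=15,threshold=9));s=st('stop')
ctrl.hold(.2);st('hold')
pic,_=optics.grab_frame('wrist');cv2.imwrite('pics/w3.png',cv2.convertScaleAbs(cv2.resize(pic[120:320,100:500,::-1],(800,400),interpolation=cv2.INTER_CUBIC),alpha=1.5))
E
```

```text
True
stop t9.56 x-1.82 y41.82 z180.03 F x-1.2 y-2.5 z3.2 w12.2
hold t9.76 x-1.79 y41.81 z180.07 F x-0.7 y-0.9 z3.3 w12.3
```

View pics/w3.png

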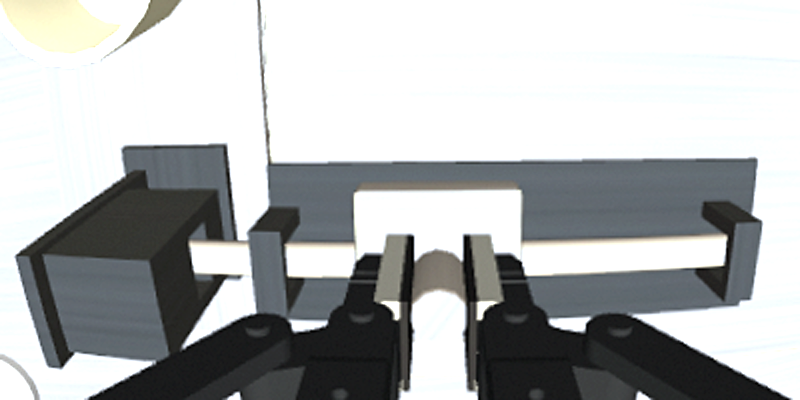

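The bolt enters the block's hole at about (190,255) in the crop. It stopped at about 42 mm of travel, inside the possible 38–46. I'll push again gently to make sure that's the hard stop.

```bash
python3 - <<'E'
from h import *
p=sensors.read_state()['eef_pos']
print(ctrl.move_l(p+yd*5,vel=8,threshold=12));st('stop2');ctrl.hold(.3);s=st('held')
p=s['eef_pos'];print(ctrl.move_l(p+yd*5,vel=8,threshold=13));st('stop3');ctrl.hold(.3);st('held')
E
```

```text
True
stop2 t10.27 x-1.74 y41.95 z180.20 F x-1.2 y-1.4 z2.6 w12.1
held t10.57 x-1.74 y41.93 z180.17 F x-2.1 y-1.3 z1.7 w11.8
True
stop3 t11.07 x-1.71 y42.12 z180.31 F x-1.0 y-2.6 z4.2 w12.3
held t11.38 x-1.78 y42.11 z180.26 F x-0.6 y-2.0 z2.0 w12.4
```

There's a firm stop: two 12–13 N pushes moved it less than 0.2 mm each. Now I'll release, back up and check.

```bash
python3 - <<'E'
from h import *
ctrl.gripper_to(30);s=st('open');p=s['eef_pos']
ctrl.move_l(p+[0,0,80],vel=80);st('up')
pic,_=optics.grab_frame('wrist');cv2.imwrite('pics/w4.png',cv2.convertScaleAbs(pic[:,:,::-1],alpha=1.4))
pt,D=optics.grab_frame('top');np.save('pics/top1.npy',D)
D0=np.load('pics/top0.npy');P=lambda a,b:(245+a/5,125+b/4.8)
for a,b in((650,520),(600,510),(550,490)):print('lid z',dep('top',D0,*P(a,b),2)[2],dep('top',D,*P(a,b),2)[2])
E
```

```text
open t11.69 x-2.85 y42.23 z179.44 F x0.1 y-0.3 z-0.4 w29.9
up t12.83 x-3.33 y42.19 z258.68 F x-0.2 y-1.2 z-0.0 w30.1
lid z 142.46935378014646 132.9735847603191
lid z 141.9609652798665 133.50910249260085
lid z 142.1919922073814 133.22456357412779
```

View pics/w4.png

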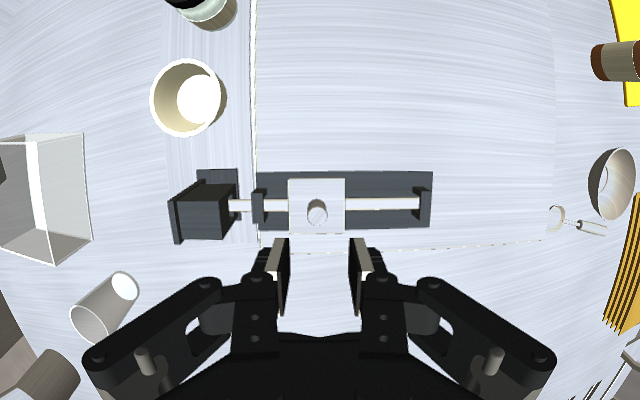

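The bolt is in the keeper with the knob at (317,212), still centred between the open fingers. The lid's front is 9 mm lower (angle about 0.08) and nothing touches the robot, so I'm handing in.

```bash
python3 - <<'E'
from h import *
ctrl.hold(.3);st();ctrl.finish_job()
E
```

```text
t13.23 x-2.92 y42.21 z259.24 F x-0.1 y1.0 z-0.2 w29.8
the job is handed in; nothing more can be done
```

The lid is shut and bolted, and I handed the job in at 13.2 s; no verdict was reported.

**What I did:** I gripped the knob with the jaws opening along the bolt and pressed the lid down along its arc to about 0.08 rad. The tip went into the keeper's hole on the first push. I had set that height from the depth camera's reading of the keeper's top, so I didn't have to search for the hole by feel. I then pushed the bolt to its stop, let go and backed up 80 mm.

**Last checks:**
- **Bolt home:** it stopped at about 42 mm of travel, within the expected 38–46 mm. Two more pushes, each stopped at a 12–13 N rise in force, moved it less than 0.2 mm each.
- **Lid held:** after release, the lid's front stayed about 9 mm lower than at the start (roughly 0.08 rad). Force on the tool was about zero.
- **Bystanders:** those in the last wrist view looked undisturbed; I didn't measure them.

**Disagreements:**
- **First grip:** the wrist camera put the knob about 6 mm too far back, so I regripped it centred.
- **Pressing force:** pressing down took about 5 N for 8 mm, more than the roughly 3 N the given spring rate implies. I did not find out why.

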